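Sort kiln props and put the stamp away after the pottery class

ROBOT

A 7-joint arm with a two-finger parallel gripper is mounted at the origin on the work surface. World frame = base frame: x ahead of the robot, y to its left, z up, the work surface at z = 0. Lengths are in m, angles in rad, forces in N, time in s.
With the tool pointing down it reaches from about 0.425 to 0.925 m from the base axis. Payload 6.8 kg.
Tool frame: the origin (TCP) lies midway between the tips of the shut fingers; the grasp point (between the pads) lies 19 mm behind it; z points along the fingers, y is the line along which they close (so a half turn about z gives the same grasp; the last joint's range is limited). The gripper opens to 85 mm and grips with 20 to 120 N. Pads are 22 mm wide; open, the fingers measure 114 mm over their backs; the gripper's body (76 mm by 85 mm) begins 54 mm behind the grasp point. The pads swing forward as they close: fully open they stand 13 mm farther back than shut.
Start: joints at [1.173, 0.477, 0.022, 1.555, -0.011, 1.109, -0.083], TCP at [0.193, -0.647, 0.231] pointing down, gripper open.
Joint ranges: [-2.96, 2.96], [-0.34, 2.1], [-1.41, 1.46], [0.24, 2.44], [-1.37, 4.51], [0.17, 1.92], [-2.96, 2.96]. Speed limits (rad/s): [2.39, 2.39, 3.14, 3.14, 3.14, 3.14, 3.14].

INTERFACE

Orientations are given as a 3x3 rotation matrix whose columns are the frame's x, y, z axes.
In Python, from station import * gives the robot as it stands.
- The arm moves only by the shell command python3 -m inch 'ROWS' [FORCE]. ROWS is JSON, one flat list of numbers, 7 for each row, row after row: the shift along the tool's x, y, z in cm, then the turn, a rotation vector about the tool's x, y, z in rad, then the closure in counts, from 0 (fully open) to 255 (shut). In form: [x, y, z, wx, wy, wz, jaw, x, y, z, wx, wy, wz, jaw, ...]. A call has 1 to 10 rows; each row is the pose to reach, as a shift and turn from the pose commanded when the call began, along the tool's axes at that moment; what a row does not reach only later rows make up. A row lasts 1/10 s, in which the tool goes at most 50 mm and 8.59 degrees, less where a joint would pass 70% of its speed; a pose out of reach is approached as far as the arm can. A call with a gripper value outside its range is refused whole. The fingers move at their own pace and stop on an object; FORCE is the grip in N (left out, the last holds). Time passes only in rows, so rows that repeat a pose let the fingers close. It gives the time, the measured TCP pose, the force, the opening and the grip force at its end, in the units of the state.
- observe(): the state, without advancing time (a new reading comes with each control period).
- snapshot(name): name is "scene" or "top" or "wrist"; returns the picture (420x560x3 uint8, red, green, blue); there is no depth.
- camera_model(name): a dict with "fx", "fy", "cx", "cy" (pixels), "k1" (the pictures are not rectified: a ray, as slopes to the right and down, at radius r is drawn at 1 + k1 r^2 times it, then the intrinsics apply), "cam_to_world" (4x4, takes a point from camera to world coordinates). Camera axes: x right, y up, looking along -z (the intrinsics and any distortion apply to the point x, -y, -z); pixel columns grow to the right and rows downward; lengths in m; the calibration is good to about 2 mm. A picture is of the moment at which its call begins: read the wrist's pose just before it. camera_model takes no time and is no camera call; for the wrist camera it gives the pose at the moment of the call.
- finish_job(): hands the job in; it is judged then, once.
The state is a dict: "t": time; "joints": joint angles; "qvel": joint speeds; "joint_efforts": joint torques, N m; "tool_pos": TCP position; "eef_rot": TCP orientation; "ft_force": force on the tool from outside, world axes, zero at the start; "torque": the same for the moment, N m; "opening": finger opening in m; "grasp_force": force on a finger pad.
Only numpy, scipy, OpenCV 4.12 (cv2) and the standard library are available. Lean on these libraries where they do the work, as an engineer would, in place of code of your own. Each camera call takes 0.05 s, during which the arm holds its last target. There are 200 camera calls.

TASK

Tidy the ware board: stand each of the four kiln props upright in the green crate that already holds one of its own shape, round with round and square with square, whatever their height. Press the brass latch on top of the little wooden chest so that its drawer springs out, stand the wooden stamp upright in the drawer, and leave the drawer open. Leave the little glaze jar on the board where it stands.

Things in the scene. Friction and masses are not known exactly. Their poses are not given: they have to be found in the camera images.
- round_tall_mid (a point): Loose kiln prop of buff fired clay, a round tube (36 mm across, 55 mm high, dark hole in its top) standing upright on the ware board. Point at its centre, half-way up (27.5 mm above its foot); z up along the tube.
- round_short_mid (a point): Loose kiln prop of buff fired clay, a round tube (36 mm across, 38 mm high, dark hole in its top) standing upright on the ware board. Point at its centre, half-way up (19 mm above its foot); z up along the tube.
- square_tall_mid (a point): Loose kiln prop of buff fired clay, a square tube (34 by 34 mm, 55 mm high, dark hole in its top) standing upright on the ware board. Point at its centre, half-way up (27.5 mm above its foot); z up along the tube. x and y are square to its faces.
- square_short_mid (a point): Loose kiln prop of buff fired clay, a square tube (34 by 34 mm, 38 mm high, dark hole in its top) standing upright on the ware board. Point at its centre, half-way up (19 mm above its foot); z up along the tube. x and y are square to its faces.
- stamp_mid (a point): Loose turned wooden clay stamp, 46 mm high, standing on its foot on the ware board: foot 34 mm across and 13 mm high, then (from 19 mm above the base to the top) a plain round handle 22 mm across, by which it is gripped. Point on its axis 23 mm above its base; z up along the handle.
- crate_round: Low open green crate for round kiln props, fixed to the table: 160 mm (x) by 140 mm (y) outside, 25 mm high, walls 4 mm, floor 4 mm thick. Origin at the centre of its underside, z up. Told from the other crate by the one loose 55 mm high round prop that already stands in it, at its far end (x about +52 mm, y within 30 mm of the middle); the near half (x below +25 mm) is empty.
- crate_square: Low open green crate for square kiln props, fixed to the table: 160 mm (x) by 140 mm (y) outside, 25 mm high, walls 4 mm, floor 4 mm thick. Origin at the centre of its underside, z up. Told from the other crate by the one loose 55 mm high square prop that already stands in it, at its far end (x about +52 mm, y within 30 mm of the middle); the near half (x below +25 mm) is empty.
- drawer_floor (a point): Point on the inner floor of the chest's drawer, moving with it; x points into the chest, z up. Shut: hidden in the chest, 41 mm to -x of the latch. When freed, a weak spring (1 to 3.5 N) drives the drawer 90 mm to -x, towards the robot, in about 1 s and keeps it out; the point is then the middle of the open part (82 mm in x, 102 mm in y), front 60 mm high, sides 38 mm, chest body from 41 mm to +x.
- latch_top (a point): Centre of the top of a round brass push button, 26 mm across, standing 9 mm proud of the top of the fixed wooden chest (140 mm deep in x, 130 mm wide in y, 75 mm high; button 20 mm to +x of its middle; x, y along the chest, z up). Press straight down: 7 mm travel, 4.5 N at the bottom; 3.5 mm down (about 3 N) it frees the drawer, which has no handle. It springs back up.
- glaze_jar: Bystander: loose white plastic jar with a grey lid, 52 mm across, 50 mm high, standing on the ware board at its far outer corner. Origin at the centre of its underside. Not to be moved.
Mind the look-alikes: they are no part of the job. Leave any purple look-alike of the part that bears square_tall_mid alone.

How it is judged:
By the outcome, as a careful person would: the job done as asked, in the order asked, and still so for the second after the job is handed in, with the robot touching nothing.
It also fails if it takes over 128 s, if anything falls off the work surface, if the arm or the gripper's body presses on something with over 40 N, if the wrist force passes 120 N, or if a joint passes its speed limit or range.

## Working session

There is one attempt and no reset: what is moved stays moved. The work goes in short steps, Python scripts to look and compute and a shell command to move; the robot and the scene stay as the last step left them, time stands still between calls to the robot, and variables do not carry over. Pictures are saved under pics/ and viewed, at most 14 in all, crops included, and the job is handed in when it is done.

```bash
ls; mkdir -p pics; cat > h.py <<'E'
from station import *
import numpy as np, cv2
def ray(name,u,v,m=None):
    m=m or camera_model(name); 
    d=np.array([(u-m["cx"])/m["fx"],(v-m["cy"])/m["fy"]]); s=d.copy()
    for _ in range(30): s=d/(1+m["k1"]*(s@s))
    T=np.array(m["cam_to_world"]); return T[:3,3],T[:3,:3]@np.array([s[0],-s[1],-1])
def at(name,u,v,z,m=None):
    o,d=ray(name,u,v,m); return o+d*(z-o[2])/d[2]
def proj(name,p,m=None):
    m=m or camera_model(name); T=np.array(m["cam_to_world"]); c=T[:3,:3].T@(np.array(p)-T[:3,3])
    s=np.array([c[0],-c[1]])/-c[2]; s=s*(1+m["k1"]*(s@s)); return s[0]*m["fx"]+m["cx"],s[1]*m["fy"]+m["cy"]
def snap(name,fn):
    im=snapshot(name); cv2.imwrite("pics/"+fn,np.ascontiguousarray(im[:,:,::-1])); return im
E
python3 - <<'E'
from h import *
np.set_printoptions(precision=4,suppress=True)
s=observe(); print(s["t"],s["tool_pos"],s["eef_rot"],s["opening"])
for n in("top","scene","wrist"):
    m=camera_model(n); print(n,m)
    snap(n,n+"0.png")
a=cv2.imread("pics/top0.png");cv2.imwrite("pics/top0b.png",cv2.resize(a,(800,600),interpolation=cv2.INTER_CUBIC))
E
```

```text
pics
0.0 [ 0.1927 -0.6463  0.2303] [[ 0.9583  0.2858 -0.0007]
 [ 0.2858 -0.9583  0.0018]
 [-0.0001 -0.0019 -1.    ]] 0.08559781698585216
top {'fx': 396.81323229546877, 'fy': 396.81323229546877, 'cx': 280.04219886705926, 'cy': 208.40550911107778, 'k1': -0.07501779877444462, 'cam_to_world': array([[-0.0589,  0.9719, -0.2278,  0.243 ],
       [-0.9983, -0.0578,  0.0113, -0.0186],
       [-0.0022,  0.228 ,  0.9736,  1.0817],
       [ 0.    ,  0.    ,  0.    ,  1.    ]])}
scene {'fx': 421.465449841616, 'fy': 421.465449841616, 'cx': 279.6930267594988, 'cy': 208.63824435196202, 'k1': 0.0041418988972294025, 'cam_to_world': array([[ 0.5297, -0.5256,  0.6656,  1.2108],
       [ 0.8481,  0.3248, -0.4185, -0.5089],
       [ 0.0038,  0.7863,  0.6179,  0.7724],
       [ 0.    ,  0.    ,  0.    ,  1.    ]])}
wrist {'fx': 347.94080980115217, 'fy': 347.94080980115217, 'cx': 283.7142539313322, 'cy': 210.6349386211727, 'k1': -0.03195553692031922, 'cam_to_world': array([[ 0.2875,  0.9191,  0.2694,  0.2601],
       [-0.9578,  0.2763,  0.0794, -0.6261],
       [-0.0015, -0.2808,  0.9598,  0.3733],
       [ 0.    ,  0.    ,  0.    ,  1.    ]])}
```

View pics/top0b.png

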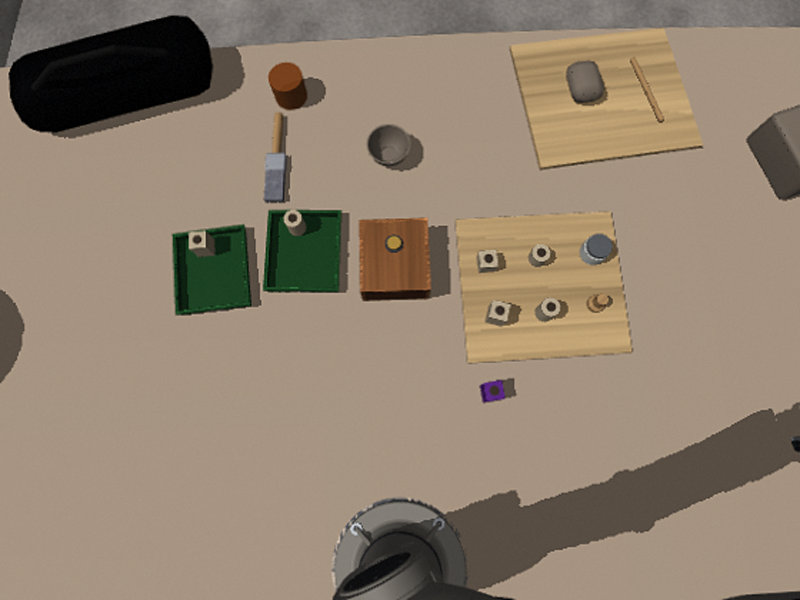

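View pics/scene0.png

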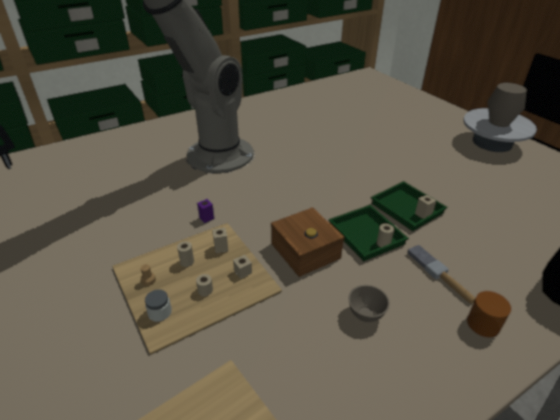

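The top view (enlarged to 800x600) shows:
- Square crate at (212,270) with a square prop, and round crate at (304,252) with a round prop.
- Chest with its button at (394,243).
- On the board: two short props (488,258) and (541,254), two tall ones (500,312) and (550,308), the stamp at (600,300) and the jar at (597,248).
- A purple square look-alike at (493,390), off the board.

Next come rough positions, with a two-view check of the heights.

```bash
python3 - <<'E'
from h import *
np.set_printoptions(precision=4,suppress=True)
mt=camera_model("top");ms=camera_model("scene")
a=cv2.imread("pics/top0.png")
def tri(p,q):
    o1,d1=ray("top",*p,mt);o2,d2=ray("scene",*q,ms)
    d1/=np.linalg.norm(d1);d2/=np.linalg.norm(d2)
    t=np.linalg.lstsq(np.c_[d1,-d2],o2-o1,rcond=None)[0]
    x1=o1+t[0]*d1;x2=o2+t[1]*d2; return (x1+x2)/2,np.linalg.norm(x1-x2)
k=.7
P={"sq_short":((488,258),(242,261)),"rd_short":((541,254),(205,279)),"sq_tall":((499,311),(220,234)),"rd_tall":((550,307),(186,247)),"latch":((394,242),(311,232)),
"board_nl":((468,362),(236,229)),"board_fl":((456,219),(278,290)),"board_nr":((632,351),(115,272)),"board_fr":((612,212),(155,336)),"cr_round_prop":((292,216),(385,229)),"cr_sq_prop":((197,238),(428,199)),
"stamp":((602,295),(147,268)),"jar":((599,242),(157,299))}
for n,(p,q) in P.items(): print(n,*tri((p[0]*k,p[1]*k),q))
s=a[135:265,310:450];cv2.imwrite("pics/board_c.png",cv2.resize(s,None,fx=5,fy=4.6*130/130,interpolation=cv2.INTER_CUBIC))
for n,c in {"sq":[(173,235),(244,226),(178,314),(251,306)],"rd":[(268,210),(341,210),(264,292),(340,292)]}.items():
    print(n,[at("top",x*k,y*k,.025,mt)[:2] for x,y in c])
E
```

```text
sq_short [ 0.5533 -0.2025  0.046 ] 0.0009058379137171476
rd_short [ 0.5569 -0.3036  0.0443] 0.005759851579970175
sq_tall [ 0.4474 -0.2104  0.0565] 0.0031269104733514233
rd_tall [ 0.4491 -0.3042  0.0592] 0.0057054563162664855
latch [ 0.5848 -0.0243  0.0798] 0.0020585469456347576
board_nl [ 0.37   -0.143  -0.0145] 0.027273416698911413
board_fl [ 0.6489 -0.1558  0.0072] 0.005919060776881226
board_nr [ 0.3659 -0.4727 -0.0091] 0.01086390177643647
board_fr [ 0.6384 -0.4546  0.0382] 0.012397225055862668
cr_round_prop [0.6557 0.1664 0.056 ] 0.004981643713414925
cr_sq_prop [0.6243 0.3537 0.0582] 0.002499474378294749
stamp [ 0.4661 -0.4068  0.0571] 0.003989692553434202
jar [ 0.5693 -0.4168  0.0585] 0.0011337465191276837
sq [array([0.6454, 0.4137]), array([0.6549, 0.2703]), array([0.4834, 0.398 ]), array([0.4909, 0.2557])]
rd [array([0.6858, 0.2222]), array([0.6764, 0.0761]), array([0.5171, 0.2304]), array([0.5083, 0.0837])]
```

View pics/board_c.png

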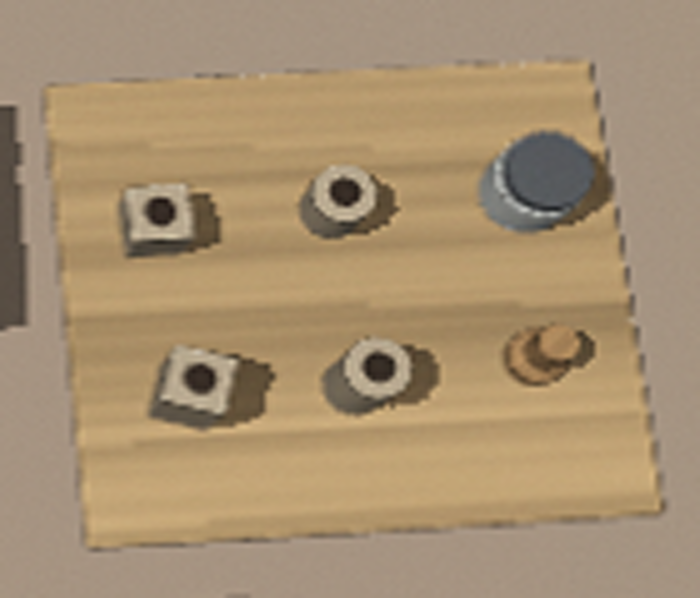

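The crop confirms it. The square props are at crop (160,210), short, and (198,380), tall and turned about 15°. The round ones are at (343,192), short, and (378,365), tall. All four are buff; the purple look-alike is off the board. I'll move the wrist camera over the board.

```bash
python3 -m inch '[40.5,-28.2,-4,0,0,-1.281,0,40.5,-28.2,-4,0,0,-1.281,0,40.5,-28.2,-4,0,0,-1.281,0,40.5,-28.2,-4,0,0,-1.281,0,40.5,-28.2,-4,0,0,-1.281,0,40.5,-28.2,-4,0,0,-1.281,0,40.5,-28.2,-4,0,0,-1.281,0,40.5,-28.2,-4,0,0,-1.281,0,40.5,-28.2,-4,0,0,-1.281,0,40.5,-28.2,-4,0,0,-1.281,0]' 40
python3 -m inch '[0,0,0,0,0,0,0,0,0,0,0,0,0,0]'
python3 - <<'E'
from h import *
import json
np.set_printoptions(precision=4,suppress=True)
m=camera_model("wrist"); im=snap("wrist","w1.png"); s=observe(); print(s["t"],s["tool_pos"],s["eef_rot"])
m["cam_to_world"]=np.array(m["cam_to_world"]).tolist(); json.dump(m,open("w1.json","w")); print(m)
E
```

```text
t: 1.15
tool_pos: [0.5015, -0.2587, 0.2715]
eef_rot: [[-0.003, 1.0, 0.0], [1.0, 0.003, 0.0], [0.0, 0.0, -1.0]]
ft_force: [0.9, -1.4, -0.0]
opening: 0.0857
grasp_force: 0.0
t: 1.35
tool_pos: [0.5009, -0.2598, 0.2711]
eef_rot: [[-0.003, 1.0, -0.0], [1.0, 0.003, 0.0], [0.0, -0.0, -1.0]]
ft_force: [-1.3, -1.4, -0.5]
opening: 0.0856
grasp_force: 0.0
1.4 [ 0.4999 -0.2614  0.2709] [[ 0.0002  1.     -0.001 ]
 [ 1.     -0.0002 -0.0003]
 [-0.0003 -0.001  -1.    ]]
{'fx': 347.94080980115217, 'fy': 347.94080980115217, 'cx': 283.7142539313322, 'cy': 210.6349386211727, 'k1': -0.03195553692031922, 'cam_to_world': [[0.9999900649913797, -0.0042433409644995635, -0.0013652750614023277, 0.49949260730066763], [0.004456015415171696, 0.9596843863485592, 0.2810445205397299, -0.1883722394323527], [0.0001176654326445101, -0.2810478120467155, 0.9596937602686586, 0.41397130619452205], [0.0, 0.0, 0.0, 1.0]]}
```

View pics/w1.png

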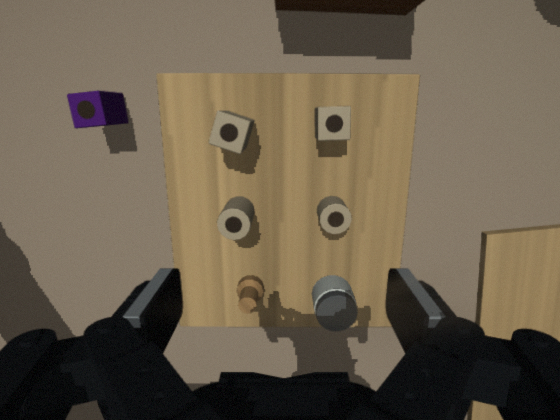

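The wrist view shows the tops clearly: square tall (230,132), square short (334,123), round tall (235,224), round short (335,219), stamp (248,300) and jar (335,308). The purple one is at (87,110), off the board. Next I segment the tops.

```bash
cat > seg.py <<'E'
from h import *
import json
def tops(fn,m,zs,thr=(150,60),amin=300,amax=3000):
    im=cv2.imread("pics/"+fn); hsv=cv2.cvtColor(im,cv2.COLOR_BGR2HSV)
    mk=((hsv[:,:,2]>thr[0])&(hsv[:,:,1]<thr[1])).astype(np.uint8)
    cs,_=cv2.findContours(mk,cv2.RETR_EXTERNAL,cv2.CHAIN_APPROX_NONE); out=[]
    for c in cs:
        a=cv2.contourArea(c)
        if not amin<a<amax: continue
        c=cv2.convexHull(c); (u,v),(w,h),_=cv2.minAreaRect(c); M=cv2.moments(c); u,v=M["m10"]/M["m00"],M["m01"]/M["m00"]
        for z in zs:
            P=np.array([at("wrist",x,y,z,m)[:2] for x,y in c[:,0]],np.float32)*1000
            r=cv2.minAreaRect(P); print("px",round(u),round(v),"A",a,"fill",round(a/(w*h),2),"z",z,"c",at("wrist",u,v,z,m)[:2],"rect",np.round(r[0],1),np.round(r[1],1),"ang",round(r[2],1))
E
python3 - <<'E'
from seg import *
np.set_printoptions(precision=4,suppress=True)
tops("w1.png",json.load(open("w1.json")),(.046,.063))
im=cv2.cvtColor(cv2.imread("pics/w1.png"),cv2.COLOR_BGR2HSV)
for p in((224,118),(325,112),(235,236),(248,303),(248,290)): print(p,im[p[1],p[0]])
E
```

```text
px 229 131 A 377.0 fill 0.38 z 0.046 c [ 0.4425 -0.2104] rect [ 442.5 -210.8] [32.1 32.4] ang 71.4
px 229 131 A 377.0 fill 0.38 z 0.063 c [ 0.4452 -0.2094] rect [ 445.2 -209.8] [30.6 30.9] ang 71.4
px 334 122 A 400.5 fill 0.43 z 0.046 c [ 0.5511 -0.2013] rect [ 551.1 -201.6] [31.  31.1] ang 0.4
px 334 122 A 400.5 fill 0.43 z 0.063 c [ 0.5487 -0.2007] rect [ 548.7 -201. ] [29.6 29.6] ang 0.4
(224, 118) [ 20  58 155]
(325, 112) [ 20  61 155]
(235, 236) [ 20  57 151]
(248, 303) [ 18 110 146]
(248, 290) [ 17 123  93]
```

```bash
python3 -m inch '[5.1,-5.5,10,0,0,0.325,0,5.1,-5.5,10,0,0,0.325,0,5.1,-5.5,10,0,0,0.325,0,5.1,-5.5,10,0,0,0.325,0,5.1,-5.5,10,0,0,0.325,0]'
python3 - <<'E'
from seg import *
np.set_printoptions(precision=4,suppress=True)
m=camera_model("wrist"); im=snap("wrist","w2.png"); s=observe(); print(s["t"],s["tool_pos"],s["eef_rot"])
m["cam_to_world"]=np.array(m["cam_to_world"]).tolist(); json.dump(m,open("w2.json","w"))
for f in("w1","w2"):
    print(f); tops(f+".png",json.load(open(f+".json")),(.046,.063),(135,75),300,9000)
E
```

```text
t: 1.9
tool_pos: [0.4454, -0.2116, 0.1718]
eef_rot: [[0.321, 0.947, 0.0], [0.947, -0.321, -0.001], [-0.001, 0.001, -1.0]]
ft_force: [0.1, -1.4, 0.9]
opening: 0.0857
grasp_force: 0.0
1.95 [ 0.4465 -0.2118  0.1726] [[ 0.3207  0.9472  0.0023]
 [ 0.9472 -0.3207 -0.0013]
 [-0.0005  0.0025 -1.    ]]
w1
px 233 224 A 730.5 fill 0.77 z 0.046 c [ 0.4435 -0.3117] rect [ 443.8 -311.9] [35.7 34.9] ang 45.0
px 233 224 A 730.5 fill 0.77 z 0.063 c [ 0.4461 -0.306 ] rect [ 446.4 -306.2] [34.  33.3] ang 45.0
px 335 218 A 668.0 fill 0.79 z 0.046 c [ 0.5574 -0.3047] rect [ 557.6 -305.1] [32.3 33.9] ang 2.0
px 335 218 A 668.0 fill 0.79 z 0.063 c [ 0.5547 -0.2994] rect [ 554.9 -299.7] [30.8 32.3] ang 2.0
px 420 216 A 449.0 fill 0.23 z 0.046 c [ 0.6519 -0.3015] rect [ 651.4 -300.6] [34.8 72.5] ang 9.1
px 420 216 A 449.0 fill 0.23 z 0.063 c [ 0.6448 -0.2962] rect [ 644.4 -295.5] [33.2 69.1] ang 9.1
px 228 131 A 1043.0 fill 0.92 z 0.046 c [ 0.4423 -0.2109] rect [ 442.2 -211.1] [33.9 34.4] ang 71.7
px 228 131 A 1043.0 fill 0.92 z 0.063 c [ 0.4449 -0.2099] rect [ 444.9 -210.1] [32.4 32.8] ang 71.7
px 334 122 A
[... 282 characters left out ...]
80.1
px 446 262 A 1123.5 fill 0.78 z 0.063 c [ 0.5521 -0.295 ] rect [ 552.  -295.4] [32.4 31.2] ang 80.1
px 284 205 A 1755.5 fill 0.97 z 0.046 c [ 0.4439 -0.2145] rect [ 443.8 -214.9] [34.1 35.6] ang 71.4
px 284 205 A 1755.5 fill 0.97 z 0.063 c [ 0.4453 -0.2101] rect [ 445.3 -210.4] [31.9 33.3] ang 71.4
px 535 202 A 2175.0 fill 0.42 z 0.046 c [ 0.6386 -0.2771] rect [ 640.4 -278.3] [ 26.5 138.8] ang 0.1
px 535 202 A 2175.0 fill 0.42 z 0.063 c [ 0.6278 -0.2687] rect [ 629.4 -269.7] [ 24.8 130. ] ang 0.1
px 412 147 A 1740.5 fill 0.9 z 0.046 c [ 0.5516 -0.2017] rect [ 551.5 -202. ] [33. 33.] ang 1.9
px 412 147 A 1740.5 fill 0.9 z 0.063 c [ 0.5462 -0.198 ] rect [ 546.2 -198.3] [30.9 30.9] ang 1.9
```

View pics/w2.png

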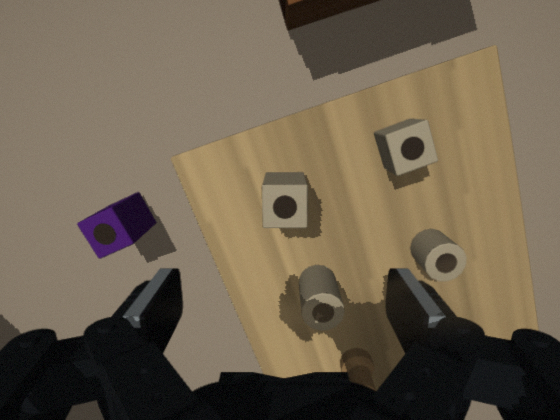

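Both views agree on a board thickness of 8 mm (tall tops at 63, short tops at 46). First grasp: the tall square prop at (0.445,-0.210), turned -18.6°.

```bash
python3 -m inch '[0,0,14,0,0,0,0,0,0,15,0,0,0,0,0,0,15,0,0,0,0,0,0,15,0,0,0,0,0,0,15,0,0,0,255,0,0,15,0,0,0,255,0,0,15,0,0,0,255,0,0,15,0,0,0,255,0,0,15,0,0,0,255,0,0,15,0,0,0,255]' 40
```

```text
t: 2.95
tool_pos: [0.4472, -0.2109, 0.024]
eef_rot: [[0.32, 0.948, 0.004], [0.948, -0.32, -0.002], [-0.001, 0.005, -1.0]]
ft_force: [-1.6, 0.2, 11.0]
opening: 0.0335
grasp_force: 39.2
```

```bash
python3 - <<'E'
# crate rims from the top view: green mask -> hull -> 4 rim corners cast on z=.025
from h import *
np.set_printoptions(precision=4,suppress=True)
m=camera_model("top"); im=cv2.imread("pics/top0.png"); hsv=cv2.cvtColor(im,cv2.COLOR_BGR2HSV)
mk=((hsv[:,:,0]>45)&(hsv[:,:,0]<85)&(hsv[:,:,1]>110)).astype(np.uint8)*255; mk[300:]=0
for c in cv2.findContours(mk,cv2.RETR_EXTERNAL,cv2.CHAIN_APPROX_NONE)[0]:
    if cv2.contourArea(c)<800: continue
    q=cv2.approxPolyDP(cv2.convexHull(c),4,True)[:,0]
    P=np.array([at("top",u,v,.025,m)[:2] for u,v in cv2.convexHull(c)[:,0]],np.float32)
    print(cv2.boundingRect(c),q.tolist(),cv2.minAreaRect(P),[at("top",u,v,.025,m)[:2] for u,v in q])
E
```

```text
(121, 158, 55, 62) [[170, 158], [175, 213], [123, 219], [121, 164]] ((0.5703184604644775, 0.33622562885284424), (0.16482321918010712, 0.14614041149616241), 4.404122829437256) [array([0.6556, 0.2726]), array([0.4944, 0.2577]), array([0.486 , 0.4026]), array([0.6469, 0.4141])]
(185, 147, 53, 57) [[237, 147], [236, 203], [185, 202], [188, 148]] ((0.5988702774047852, 0.15546613931655884), (0.14414703845977783, 0.1642894595861435), 86.57199096679688) [array([0.6767, 0.0809]), array([0.5126, 0.0891]), array([0.5239, 0.2299]), array([0.6826, 0.2211])]
```

```bash
python3 -m inch '[0,0,-5,0,0,0,255,0,0,-10,0,0,0,255,34,-5.4,-15,0,0,-0.402,255,34,-5.4,-15,0,0,-0.402,255,34,-5.4,-15,0,0,-0.402,255,34,-5.4,-15,0,0,-0.402,255,34,-5.4,-15,0,0,-0.402,255,34,-5.4,-15,0,0,-0.402,255,34,-5.4,-15,0,0,-0.402,255,34,-5.4,-15,0,0,-0.402,255]'
```

```text
t: 3.95
tool_pos: [0.5038, 0.1382, 0.1746]
eef_rot: [[-0.087, 0.996, 0.006], [0.996, 0.087, 0.006], [0.005, 0.007, -1.0]]
ft_force: [-0.5, -0.5, -0.2]
opening: 0.0338
grasp_force: 40.6
```

```bash
python3 -m inch '[23,5.8,0,0,0,0,255,23,5.8,0,0,0,0,255,23,5.8,0,0,0,0,255,23,5.8,0,0,0,0,255,23,5.8,0,0,0,0,255,23,5.8,0,0,0,0,255,23,5.8,0,0,0,0,255]'
python3 - <<'E'
from h import *
import json
np.set_printoptions(precision=4,suppress=True)
m=camera_model("wrist"); im=snap("wrist","w3.png"); s=observe(); print(s["t"],s["tool_pos"])
m["cam_to_world"]=np.array(m["cam_to_world"]).tolist(); json.dump(m,open("w3.json","w"))
# expected rim corners for the estimated crates
c=im.copy()
for cx,cy,yaw in((.570,.336,4.4),(.599,.155,-3.4)):
    R=np.array([[np.cos(np.radians(yaw)),-np.sin(np.radians(yaw))],[np.sin(np.radians(yaw)),np.cos(np.radians(yaw))]])
    q=[proj("wrist",[*(np.array([cx,cy])+R@[a,b]),.025],m) for a,b in((.08,.07),(.08,-.07),(-.08,-.07),(-.08,.07))]
    cv2.polylines(c,[np.int32(q)],True,(255,0,0),1); print(np.round(q))
cv2.imwrite("pics/w3o.png",np.ascontiguousarray(c[:,:,::-1]))
E
```

```text
t: 4.65
tool_pos: [0.5428, 0.3636, 0.172]
eef_rot: [[-0.078, 0.997, 0.001], [0.997, 0.078, -0.0], [-0.0, 0.001, -1.0]]
ft_force: [0.8, -0.9, -0.3]
opening: 0.0333
grasp_force: 40.6
4.7 [0.5432 0.362  0.1718]
[[411. 149.]
 [396. 299.]
 [226. 298.]
 [218. 148.]]
[[414. 347.]
 [382. 451.]
 [239. 437.]
 [253. 328.]]
```

View pics/w3o.png

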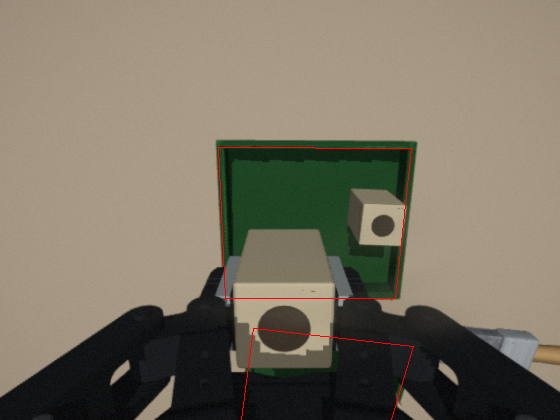

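The held square prop sits straight in the jaws. The crate rim is about 4 mm further +y than estimated (top edge at row 142 against 148), and the crate's own square prop is at (380,225). I shift and lower.

```bash
python3 -m inch '[0.3,0,5,0,0,0,255,0.3,0,9.5,0,0,0,255,0.3,0,13,0,0,0,255,0.3,0,14.5,0,0,0,255,0.3,0,15,0,0,0,255,0.3,0,15.1,0,0,0,255,0.3,0,15.1,0,0,0,255,0.3,0,15.1,0,0,0,90,0.3,0,15.1,0,0,0,90,0.3,0,15.1,0,0,0,90]'
```

```text
t: 5.7
tool_pos: [0.5432, 0.3667, 0.0212]
eef_rot: [[-0.077, 0.997, 0.001], [0.997, 0.077, 0.001], [0.001, 0.001, -1.0]]
ft_force: [-0.5, 0.1, 0.2]
opening: 0.0554
grasp_force: 0.0
```

```bash
python3 -m inch '[0,0,-4,0,0,0,90,0,0,-9,0,0,0,90,0,0,-14,0,0,0,90,-33,-2,-15,0,0,0.045,0,-33,-2,-15,0,0,0.045,0,-33,-2,-15,0,0,0.045,0,-33,-2,-15,0,0,0.045,0,-33,-2,-15,0,0,0.045,0,-33,-2,-15,0,0,0.045,0,-33,-2,-15,0,0,0.045,0]'
python3 -m inch '[-23.7,-2.5,0,0,0,0,0,-23.7,-2.5,0,0,0,0,0,-23.7,-2.5,0,0,0,0,0,-23.7,-2.5,0,0,0,0,0,-23.7,-2.5,0,0,0,0,0,-23.7,-2.5,0,0,0,0,0,-23.7,-2.5,0,0,0,0,0]'
```

```text
t: 6.7
tool_pos: [0.548, 0.031, 0.1706]
eef_rot: [[-0.028, 1.0, 0.0], [1.0, 0.028, -0.002], [-0.002, 0.0, -1.0]]
ft_force: [0.6, -0.4, 0.7]
opening: 0.0854
grasp_force: 0.0
t: 7.4
tool_pos: [0.5306, -0.2026, 0.1704]
eef_rot: [[-0.03, 1.0, 0.0], [1.0, 0.03, 0.0], [0.0, 0.0, -1.0]]
ft_force: [0.6, 0.9, -0.6]
opening: 0.0852
grasp_force: 0.0
```

```bash
python3 -m inch '[-0.1,2.1,5,0,0,0,0,-0.1,2.1,9,0,0,0,0,-0.1,2.1,13.5,0,0,0,0,-0.1,2.1,15.5,0,0,0,0,-0.1,2.1,15.5,0,0,0,0,-0.1,2.1,15.5,0,0,0,255,-0.1,2.1,15.5,0,0,0,255,-0.1,2.1,15.5,0,0,0,255,-0.1,2.1,15.5,0,0,0,255,-0.1,2.1,15.5,0,0,0,255]'
python3 -m inch '[0,0,0,0,0,0,255,0,0,-5,0,0,0,255,0,0,-10,0,0,0,255,0,0,-15,0,0,0,255,33,0.9,-15,0,0,-0.045,255,33,0.9,-15,0,0,-0.045,255,33,0.9,-15,0,0,-0.045,255,33,0.9,-15,0,0,-0.045,255,33,0.9,-15,0,0,-0.045,255,33,0.9,-15,0,0,-0.045,255]'
```

```text
t: 8.4
tool_pos: [0.553, -0.2025, 0.017]
eef_rot: [[-0.032, 0.999, 0.003], [0.999, 0.032, -0.001], [-0.001, 0.003, -1.0]]
ft_force: [-0.4, 0.5, 7.3]
opening: 0.0337
grasp_force: 40.6
t: 9.4
tool_pos: [0.5501, 0.0994, 0.166]
eef_rot: [[-0.076, 0.997, 0.001], [0.997, 0.076, -0.0], [-0.0, 0.001, -1.0]]
ft_force: [0.3, 1.0, -0.5]
opening: 0.033
grasp_force: 40.2
```

```bash
python3 -m inch '[21.2,1.5,0,0,0,0,255,21.2,1.5,0,0,0,0,255,21.2,1.5,0,0,0,0,255,21.2,1.5,0,0,0,0,255,21.2,1.5,0,0,0,0,255,21.2,1.5,0,0,0,0,255,21.2,1.5,5,0,0,0,255,21.2,1.5,9.5,0,0,0,255,21.2,1.5,13,0,0,0,255,21.2,1.5,13.5,0,0,0,255]'
python3 -m inch '[0,0,1,0,0,0,255,0,0,1.6,0,0,0,255,0,0,1.6,0,0,0,255,0,0,1.6,0,0,0,90,0,0,1.6,0,0,0,90,0,0,1.6,0,0,0,90]'
```

```text
t: 10.4
tool_pos: [0.5471, 0.3053, 0.026]
eef_rot: [[-0.075, 0.997, -0.006], [0.997, 0.074, -0.006], [-0.006, -0.007, -1.0]]
ft_force: [-0.9, -0.3, -0.7]
opening: 0.0336
grasp_force: 40.2
t: 11.0
tool_pos: [0.5495, 0.3106, 0.0152]
eef_rot: [[-0.077, 0.997, 0.001], [0.997, 0.077, 0.001], [0.001, 0.001, -1.0]]
ft_force: [0.2, -0.2, -0.8]
opening: 0.0551
grasp_force: 0.0
```

```bash
python3 -m inch '[0,0,-4,0,0,0,90,0,0,-9,0,0,0,90,0,0,-14,0,0,0,90,-32,-8,-15,0,0,0.136,0,-32,-8,-15,0,0,0.136,0,-32,-8,-15,0,0,0.136,0,-32,-8,-15,0,0,0.136,0,-32,-8,-15,0,0,0.136,0,-32,-8,-15,0,0,0.136,0,-32,-8,-15,0,0,0.136,0]'
python3 - <<'E'
import numpy as np
c=np.array([.5487,.3111])+-.32*np.array([-.0767,.997])-.08*np.array([.997,.0767]); print(c)
a=np.radians(-3.4); X=np.array([-np.sin(a),np.cos(a)]);Y=np.array([np.cos(a),np.sin(a)])
d=np.array([.446,-.306])-c; print(d@X*100,d@Y*100)
E
```

```text
t: 12.0
tool_pos: [0.4928, -0.0192, 0.1646]
eef_rot: [[0.063, 0.998, -0.0], [0.998, -0.063, -0.002], [-0.002, 0.0, -1.0]]
ft_force: [0.9, 0.4, 0.7]
opening: 0.0851
grasp_force: 0.0
[ 0.493484 -0.014076]
-29.422626736969825 -3.0087466189343015
```

```bash
python3 -m inch '[-29.4,-3,0,0,0,0,0,-29.4,-3,0,0,0,0,0,-29.4,-3,0,0,0,0,0,-29.4,-3,0,0,0,0,0,-29.4,-3,0,0,0,0,0,-29.4,-3,0,0,0,0,0,-29.4,-3,0,0,0,0,0,-29.4,-3,0,0,0,0,0]'
python3 - <<'E'
from seg import *
np.set_printoptions(precision=4,suppress=True)
m=camera_model("wrist"); im=snap("wrist","w4.png"); s=observe(); print(s["t"],s["tool_pos"])
tops("w4.png",m,(.046,.063),(130,80),800,9000)
E
```

```text
t: 12.8
tool_pos: [0.4462, -0.3075, 0.1644]
eef_rot: [[0.062, 0.998, 0.0], [0.998, -0.062, 0.0], [0.0, 0.0, -1.0]]
ft_force: [-0.3, 0.0, 0.3]
opening: 0.0853
grasp_force: 0.0
12.85 [ 0.4468 -0.306   0.1645]
px 285 208 A 1650.5 fill 0.77 z 0.046 c [ 0.446  -0.3104] rect [ 445.9 -310.8] [36.8 37. ] ang 59.6
px 285 208 A 1650.5 fill 0.77 z 0.063 c [ 0.4462 -0.3056] rect [ 446.1 -305.9] [34.4 34.6] ang 59.6
px 429 192 A 1458.0 fill 0.79 z 0.046 c [ 0.5579 -0.3046] rect [ 557.9 -304.8] [33.6 34.4] ang 3.2
px 429 192 A 1458.0 fill 0.79 z 0.063 c [ 0.5508 -0.3001] rect [ 550.8 -300.3] [31.4 32.1] ang 3.2
px 526 225 A 2792.0 fill 0.52 z 0.046 c [ 0.639 -0.336] rect [ 641.1 -338.8] [115.2  33.6] ang 89.8
px 526 225 A 2792.0 fill 0.52 z 0.063 c [ 0.6267 -0.3295] rect [ 628.6 -332.2] [107.7  31.4] ang 89.8
```

```bash
python3 -m inch '[0,0,5,0,0,0,0,0,0,10,0,0,0,0,0,0,13.5,0,0,0,0,0,0,14.2,0,0,0,0,0,0,14.2,0,0,0,255,0,0,14.2,0,0,0,255,0,0,14.2,0,0,0,255,0,0,14.2,0,0,0,255,0,0,14.2,0,0,0,255,0,0,14.2,0,0,0,255]'
python3 -m inch '[0,0,-5,0,0,0,255,0,0,-10,0,0,0,255,0,0,-15,0,0,0,255,31,10,-15,0,0,0,255,31,10,-15,0,0,0,255,31,10,-15,0,0,0,255,31,10,-15,0,0,0,255,31,10,-15,0,0,0,255,31,10,-15,0,0,0,255,31,10,-15,0,0,0,255]'
python3 - <<'E'
import numpy as np
a=np.radians(-3.4); X=np.array([-np.sin(a),np.cos(a)]);Y=np.array([np.cos(a),np.sin(a)])
c=np.array([.446,-.306])+.31*X+.10*Y; print(c)
d=np.array([.5757,.187])-c; print(d@X*100,d@Y*100)
E
```

```text
t: 13.85
tool_pos: [0.4479, -0.3073, 0.0244]
eef_rot: [[0.059, 0.998, 0.003], [0.998, -0.059, -0.002], [-0.002, 0.003, -1.0]]
ft_force: [-0.8, 0.4, 6.2]
opening: 0.0351
grasp_force: 39.3
t: 14.85
tool_pos: [0.566, 0.0023, 0.1741]
eef_rot: [[0.054, 0.999, 0.003], [0.999, -0.054, 0.002], [0.002, 0.003, -1.0]]
ft_force: [0.3, 0.8, -1.1]
opening: 0.0353
grasp_force: 40.3
[ 0.56420896 -0.00247629]
18.98242718192185 0.023366350876321343
```

```bash
python3 -m inch '[19,0,0,0,0,0,255,19,0,0,0,0,0,255,19,0,0,0,0,0,255,19,0,0,0,0,0,255,19,0,0,0,0,0,255,19,0,0,0,0,0,255]'
python3 - <<'E'
from h import *
m=camera_model("wrist"); im=snap("wrist","w5.png"); s=observe(); print(s["t"],s["tool_pos"])
c=im.copy()
for cx,cy,yaw in((.5715,.340,4.4),(.599,.155,-3.4)):
    a=np.radians(yaw); R=np.array([[np.cos(a),-np.sin(a)],[np.sin(a),np.cos(a)]])
    q=[proj("wrist",[*(np.array([cx,cy])+R@[p,b]),.025],m) for p,b in((.08,.07),(.08,-.07),(-.08,-.07),(-.08,.07))]
    cv2.polylines(c,[np.int32(q)],True,(255,0,0),1)
cv2.imwrite("pics/w5o.png",np.ascontiguousarray(c[:,:,::-1]))
E
```

```text
t: 15.45
tool_pos: [0.5757, 0.1878, 0.1732]
eef_rot: [[0.057, 0.998, 0.001], [0.998, -0.057, 0.0], [0.0, 0.001, -1.0]]
ft_force: [0.8, -0.8, -0.8]
opening: 0.0352
grasp_force: 40.3
15.5 [0.5760512  0.18582829 0.17289039]
```

View pics/w5o.png

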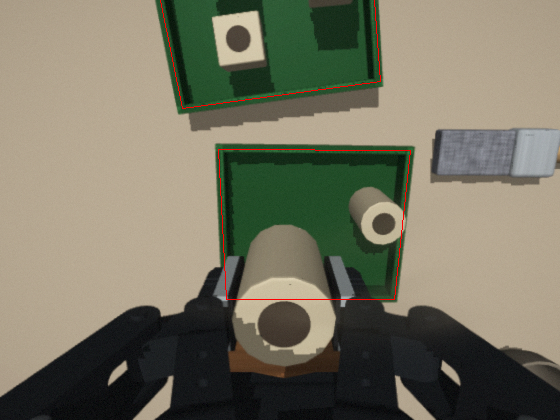

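The view shows the short square prop upright in the square crate at (238,38). The held round prop is over the near half of the round crate, and that crate's own prop is at (380,215). Lowering.

```bash
python3 -m inch '[0,0,5,0,0,0,255,0,0,9.5,0,0,0,255,0,0,13,0,0,0,255,0,0,14.5,0,0,0,255,0,0,15,0,0,0,255,0,0,15.1,0,0,0,255,0,0,15.1,0,0,0,255,0,0,15.1,0,0,0,90,0,0,15.1,0,0,0,90,0,0,15.1,0,0,0,90]'
python3 -m inch '[0,0,-4,0,0,0,90,0,0,-9,0,0,0,90,0,0,-14,0,0,0,90,-33,-3,-15,0,0,0,0,-33,-3,-15,0,0,0,0,-33,-3,-15,0,0,0,0,-33,-3,-15,0,0,0,0,-33,-3,-15,0,0,0,0,-33,-3,-15,0,0,0,0,-33,-3,-15,0,0,0,0]'
python3 - <<'E'
import numpy as np
a=np.radians(-3.4); X=np.array([-np.sin(a),np.cos(a)]);Y=np.array([np.cos(a),np.sin(a)])
c=np.array([.446,-.306])+(.31+.19-.33)*X+(.10-.03)*Y; print(c)
d=np.array([.558,-.3045])-c; print(d@X*100,d@Y*100)
E
```

```text
t: 16.5
tool_pos: [0.5764, 0.1868, 0.0221]
eef_rot: [[0.059, 0.998, 0.001], [0.998, -0.059, 0.0], [0.0, 0.001, -1.0]]
ft_force: [-0.5, -0.6, 0.5]
opening: 0.0549
grasp_force: 0.0
t: 17.5
tool_pos: [0.5253, -0.1456, 0.1717]
eef_rot: [[0.063, 0.998, -0.0], [0.998, -0.063, -0.002], [-0.002, 0.0, -1.0]]
ft_force: [0.1, -0.1, -0.1]
opening: 0.0852
grasp_force: 0.0
[ 0.52595887 -0.14045068]
-16.186032641760665 4.171390116709784
```

```bash
python3 -m inch '[-16.2,4.2,0,0,0,0,0,-16.2,4.2,0,0,0,0,0,-16.2,4.2,0,0,0,0,0,-16.2,4.2,0,0,0,0,0,-16.2,4.2,0,0,0,0,0,-16.2,4.2,5,0,0,0,0,-16.2,4.2,10,0,0,0,0,-16.2,4.2,14,0,0,0,0,-16.2,4.2,15.6,0,0,0,0,-16.2,4.2,15.6,0,0,0,0]'
python3 -m inch '[0,0,0,0,0,0,255,0,0,0,0,0,0,255,0,0,0,0,0,0,255,0,0,0,0,0,0,255,0,0,0,0,0,0,255,0,0,0,0,0,0,255,0,0,-5,0,0,0,255,0,0,-10,0,0,0,255,0,0,-15,0,0,0,255]'
python3 - <<'E'
import numpy as np
a=np.radians(-3.4); X=np.array([-np.sin(a),np.cos(a)]);Y=np.array([np.cos(a),np.sin(a)])
c=np.array([.446,-.306])+(.17-.162)*X+(.07+.042)*Y; print(c)
d=np.array([.5724,.1315])-c; print(d@X*100,d@Y*100)
E
```

```text
t: 18.5
tool_pos: [0.5577, -0.3029, 0.0136]
eef_rot: [[0.057, 0.998, -0.004], [0.998, -0.057, 0.003], [0.002, -0.004, -1.0]]
ft_force: [-0.8, 0.1, -0.3]
opening: 0.0853
grasp_force: 0.0
t: 19.4
tool_pos: [0.5586, -0.3052, 0.1676]
eef_rot: [[0.059, 0.998, 0.0], [0.998, -0.059, 0.0], [0.0, 0.0, -1.0]]
ft_force: [1.2, -1.3, -0.7]
opening: 0.0351
grasp_force: 40.2
[ 0.55827731 -0.3046564 ]
43.62262503366489 -1.1769024189919282
```

```bash
python3 -m inch '[43.6,-1.2,0,0,0,0,255,43.6,-1.2,0,0,0,0,255,43.6,-1.2,0,0,0,0,255,43.6,-1.2,0,0,0,0,255,43.6,-1.2,0,0,0,0,255,43.6,-1.2,0,0,0,0,255,43.6,-1.2,0,0,0,0,255,43.6,-1.2,0,0,0,0,255,43.6,-1.2,0,0,0,0,255,43.6,-1.2,0,0,0,0,255]'
python3 -m inch '[0,0,0,0,0,0,255,0,0,5,0,0,0,255,0,0,9.5,0,0,0,255,0,0,13,0,0,0,255,0,0,14.5,0,0,0,255,0,0,15.1,0,0,0,255,0,0,15.1,0,0,0,255,0,0,15.1,0,0,0,90,0,0,15.1,0,0,0,90,0,0,15.1,0,0,0,90]'
python3 -m inch '[0,0,-5,0,0,0,90,0,0,-10,0,0,0,90,0,0,-15,0,0,0,90,0,0,-20,0,0,0,90,0,0,-20,0,0,0,90]'
python3 - <<'E'
from seg import *
np.set_printoptions(precision=4,suppress=True)
m=camera_model("wrist"); snap("wrist","w6.png"); s=observe(); print(s["t"],s["tool_pos"])
m["cam_to_world"]=np.array(m["cam_to_world"]).tolist(); json.dump(m,open("w6.json","w"))
snap("scene","s6.png"); snap("top","t6.png")
E
```

```text
t: 20.4
tool_pos: [0.5718, 0.1385, 0.1667]
eef_rot: [[0.05, 0.999, 0.002], [0.999, -0.05, 0.004], [0.005, 0.002, -1.0]]
ft_force: [0.2, 0.6, -0.4]
opening: 0.0348
grasp_force: 40.2
t: 21.4
tool_pos: [0.5735, 0.1309, 0.0156]
eef_rot: [[0.059, 0.998, 0.002], [0.998, -0.059, 0.0], [0.001, 0.002, -1.0]]
ft_force: [0.2, -0.1, 0.3]
opening: 0.0551
grasp_force: 0.0
t: 21.9
tool_pos: [0.5766, 0.1328, 0.2227]
eef_rot: [[0.059, 0.998, 0.014], [0.998, -0.059, 0.003], [0.004, 0.013, -1.0]]
ft_force: [0.1, -0.0, 0.2]
opening: 0.0551
grasp_force: 0.0
21.95 [0.5749 0.1317 0.219 ]
```

View pics/w6.png

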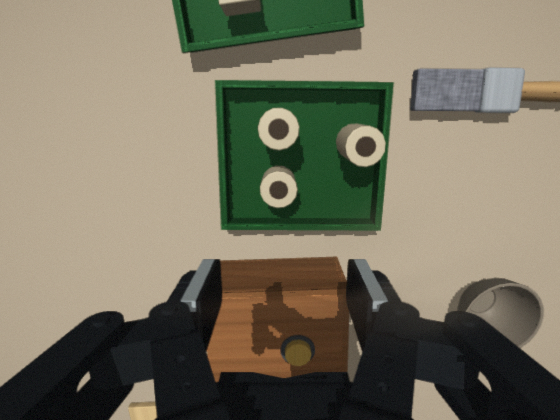

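All three round props stand in the round crate: (278,130), (278,188) and the original at (365,145). The brass latch shows at (298,352). I move over the chest to measure it.

```bash
python3 -m inch '[-13.1,2,0,0,0,0,200,-13.1,2,0,0,0,0,255,-13.1,2,0,0,0,0,255,-13.1,2,0,0,0,0,255,-13.1,2,0,0,0,0,255]'
python3 - <<'E'
from seg import *
np.set_printoptions(precision=4,suppress=True)
m=camera_model("wrist"); snap("wrist","w7.png"); s=observe(); print(s["t"],s["tool_pos"])
m["cam_to_world"]=np.array(m["cam_to_world"]).tolist(); json.dump(m,open("w7.json","w"))
for f in("w6","w7"):
    mm=json.load(open(f+".json")); hsv=cv2.cvtColor(cv2.imread("pics/"+f+".png"),cv2.COLOR_BGR2HSV)
    mk=cv2.inRange(hsv,(20,110,60),(35,255,255))
    for c in cv2.findContours(mk,cv2.RETR_EXTERNAL,cv2.CHAIN_APPROX_NONE)[0]:
        if 150<cv2.contourArea(c)<6000:
            (u,v),r=cv2.minEnclosingCircle(c); print(f,(u,v),r,cv2.contourArea(c),at("wrist",u,v,.084,mm))
E
```

```text
t: 22.55
tool_pos: [0.5838, -0.0021, 0.2125]
eef_rot: [[0.061, 0.998, -0.003], [0.998, -0.061, 0.0], [0.0, -0.003, -1.0]]
ft_force: [-0.7, 0.8, 0.7]
opening: 0.0002
grasp_force: 0.0
22.6 [ 0.5839 -0.0005  0.2129]
w6 (297.3503112792969, 352.38922119140625) 13.463902473449707 503.5 [ 0.5819 -0.0203  0.084 ]
w7 (284.58197021484375, 224.49180603027344) 15.916585922241211 728.5 [ 0.582 -0.022  0.084]
```

View pics/w7.png

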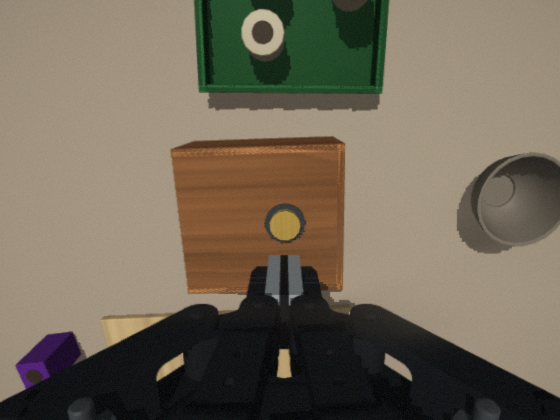

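The chest fills the view, with the latch at (285,224), giving (0.582,-0.0215,0.084). The height agrees with 75+9 mm. Pressing with the fingers shut.

```bash
python3 -m inch '[-2.1,-0.1,5,0,0,0,255,-2.1,-0.1,10,0,0,0,255,-2.1,-0.1,12,0,0,0,255,-2.1,-0.1,12.8,0,0,0,255,-2.1,-0.1,13.2,0,0,0,255,-2.1,-0.1,13.5,0,0,0,255,-2.1,-0.1,13.6,0,0,0,255,-2.1,-0.1,13.6,0,0,0,255,-2.1,-0.1,13.6,0,0,0,255]'
```

```text
t: 23.5
tool_pos: [0.5837, -0.0214, 0.0795]
eef_rot: [[0.059, 0.998, 0.003], [0.998, -0.059, 0.001], [0.001, 0.003, -1.0]]
ft_force: [-0.1, 2.1, 2.9]
opening: -0.0
grasp_force: 1.7
```

```bash
python3 -m inch '[0,0,0.2,0,0,0,255,0,0,0.25,0,0,0,255,0,0,0.25,0,0,0,255,0,0,0.25,0,0,0,255]'
python3 -m inch '[0,0,-5,0,0,0,255,0,0,-10,0,0,0,255,0,0,-13,0,0,0,255,0,0,-13,0,0,0,255,0,0,-13,0,0,0,255,0,0,-13,0,0,0,255]'
python3 - <<'E'
from h import *
import json
m=camera_model("wrist"); snap("wrist","w8.png"); s=observe(); print(s["t"],s["tool_pos"])
m["cam_to_world"]=np.array(m["cam_to_world"]).tolist(); json.dump(m,open("w8.json","w"))
E
```

```text
t: 23.9
tool_pos: [0.5839, -0.0215, 0.077]
eef_rot: [[0.059, 0.998, 0.003], [0.998, -0.059, 0.001], [0.001, 0.003, -1.0]]
ft_force: [-1.3, 2.5, 9.8]
opening: 0.0003
grasp_force: 4.6
t: 24.5
tool_pos: [0.5817, -0.023, 0.2043]
eef_rot: [[0.06, 0.998, -0.002], [0.998, -0.06, -0.001], [-0.001, -0.002, -1.0]]
ft_force: [0.7, 0.1, -1.1]
opening: 0.0001
grasp_force: 0.0
24.55 [ 0.58157063 -0.02280521  0.20410076]
```

View pics/w8.png

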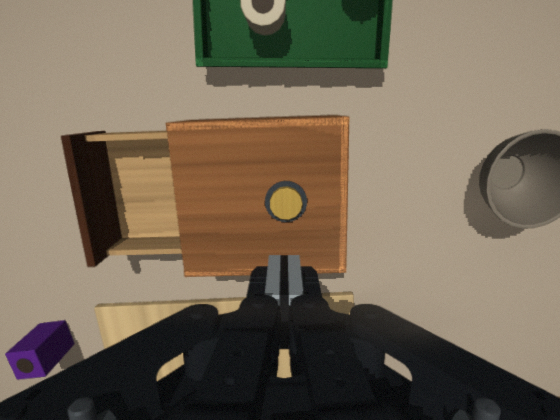

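The drawer is open: its front is at (66,136)-(93,265) and its floor shows between. Next come the chest yaw, the drawer centre and the first stamp estimate.

```bash
python3 - <<'E'
from seg import *
np.set_printoptions(precision=4,suppress=True)
m=json.load(open("w8.json"))
q=[at("wrist",u,v,.075,m)[:2] for u,v in((168,122),(348,116),(345,272),(184,275))]; print(q)
for i,j in((0,1),(3,2)): d=q[j]-q[i]; print("yaw",np.degrees(np.arctan2(d[1],d[0])),np.linalg.norm(d))
for i,j in((0,3),(1,2)): d=q[i]-q[j]; print("yaw",np.degrees(np.arctan2(-d[0],d[1])),np.linalg.norm(d))
print("front top outer",[at("wrist",u,v,.065,m)[:2] for u,v in((66,136),(93,265))])
print("sides top",[at("wrist",u,v,.043,m)[:2] for u,v in((120,137),(140,245))])
w1=json.load(open("w1.json")); print("stamp top",at("wrist",248,305,.054,w1),"foot",at("wrist",251,287,.021,w1))
E
```

```text
[array([0.4959, 0.0441]), array([0.6328, 0.0404]), array([ 0.6294, -0.0893]), array([ 0.4904, -0.0844])]
yaw -1.5336322727955944 0.13699702692702104
yaw -2.0473368299409103 0.13914787623079836
yaw -2.458920472622454 0.12856959441544302
yaw -1.5031594167165776 0.12980040792679717
front top outer [array([0.408 , 0.0385]), array([ 0.4061, -0.0752])]
sides top [array([0.4417, 0.0337]), array([ 0.4418, -0.0667])]
stamp top [ 0.4586 -0.4095  0.054 ] foot [ 0.4593 -0.4039  0.021 ]
```

```bash
python3 -m inch '[-39.3,-10,0,0,0,1.45,75,-39.3,-10,0,0,0,1.45,75,-39.3,-10,0,0,0,1.45,75,-39.3,-10,0,0,0,1.45,75,-39.3,-10,0,0,0,1.45,75,-39.3,-10,0,0,0,1.45,75,-39.3,-10,0,0,0,1.45,75,-39.3,-10,0,0,0,1.45,75,-39.3,-10,0,0,0,1.45,75,-39.3,-10,0,0,0,1.45,75]'
python3 -m inch '[0,0,3,0,0,0.093,75,0,0,3,0,0,0.093,75,0,0,3,0,0,0.093,75,0,0,3,0,0,0.093,75]'
python3 - <<'E'
from seg import *
np.set_printoptions(precision=4,suppress=True)
m=camera_model("wrist"); snap("wrist","w9.png"); s=observe(); print(s["t"],s["tool_pos"],s["joints"])
m["cam_to_world"]=np.array(m["cam_to_world"]).tolist(); json.dump(m,open("w9.json","w"))
E
```

```text
t: 25.55
tool_pos: [0.457, -0.4113, 0.2039]
eef_rot: [[0.999, 0.051, -0.003], [0.051, -0.999, 0.001], [-0.003, -0.001, -1.0]]
ft_force: [0.5, 0.5, -0.6]
opening: 0.0602
grasp_force: 0.0
t: 25.95
tool_pos: [0.4599, -0.4087, 0.1763]
eef_rot: [[1.0, -0.029, 0.0], [-0.029, -1.0, -0.0], [0.0, 0.0, -1.0]]
ft_force: [0.2, -0.6, 0.8]
opening: 0.0606
grasp_force: 0.0
26.0 [ 0.46   -0.4089  0.1766] [ 0.7024  0.4368 -0.1018  1.7525  0.0528  0.9538 -1.0208]
```

View pics/w9.png

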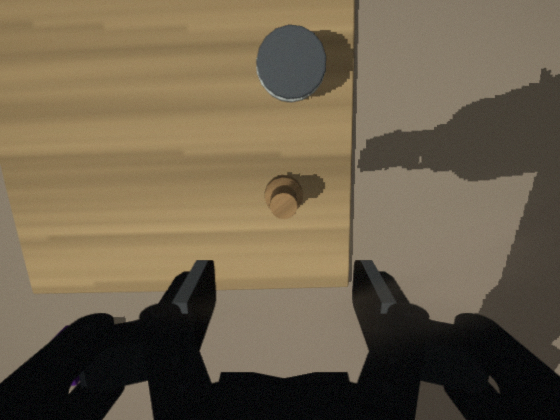

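The stamp is alone at (284,200): its handle top is a disc at (284,206), and the jar at (292,63) is well clear of the jaws.

```bash
python3 - <<'E'
from seg import *
np.set_printoptions(precision=4,suppress=True)
m=json.load(open("w9.json")); print(at("wrist",284.5,206,.054,m), at("wrist",284,193,.021,m), at("wrist",291,62,.058,m))
T=np.array(m["cam_to_world"]); print(T[:3,3])
E
```

```text
[ 0.4564 -0.4094  0.054 ] [ 0.4591 -0.4091  0.021 ] [ 0.5618 -0.4167  0.058 ]
[ 0.5301 -0.4107  0.3191]
```

```bash
python3 -m inch '[-0.2,0.1,5,0,0,0,75,-0.2,0.1,10,0,0,0,75,-0.2,0.1,14,0,0,0,75,-0.2,0.1,15,0,0,0,75,-0.2,0.1,15,0,0,0,75,-0.2,0.1,15,0,0,0,255,-0.2,0.1,15,0,0,0,255,-0.2,0.1,15,0,0,0,255,-0.2,0.1,15,0,0,0,255,-0.2,0.1,15,0,0,0,255]' 40
python3 -m inch '[0,0,0,0,0,0,255,0,0,-5,0,0,0,255,0,0,-10,0,0,0,255,0,0,-14,0,0,0,255,-1,-25,-15,0,0,0,255,-1,-25,-15,0,0,0,255,-1,-25,-15,0,0,0,255,-1,-25,-15,0,0,0,255,-1,-25,-15,0,0,0,255,-1,-25,-15,0,0,0,255]'
python3 -m inch '[-0.8,-14.1,0,0,0,0,255,-0.8,-14.1,0,0,0,0,255,-0.8,-14.1,0,0,0,0,255,-0.8,-14.1,0,0,0,0,255,-0.8,-14.1,0,0,0,0,255,-0.8,-14.1,0,0,0,0,255]'
python3 - <<'E'
from seg import *
np.set_printoptions(precision=4,suppress=True)
m=camera_model("wrist"); im=snap("wrist","w10.png"); s=observe(); print(s["t"],s["tool_pos"])
c=im.copy(); u,v=proj("wrist",[.451,-.0174,.010],m); cv2.drawMarker(c,(int(u),int(v)),(255,0,0)); print(u,v)
cv2.imwrite("pics/w10o.png",np.ascontiguousarray(c[:,:,::-1]))
snap("scene","s10.png")
E
```

```text
t: 27.0
tool_pos: [0.459, -0.4104, 0.0284]
eef_rot: [[1.0, -0.031, 0.003], [-0.031, -1.0, -0.002], [0.003, 0.002, -1.0]]
ft_force: [-0.4, 1.2, 7.5]
opening: 0.0199
grasp_force: 58.9
t: 28.0
tool_pos: [0.4562, -0.1524, 0.1774]
eef_rot: [[1.0, -0.021, 0.002], [-0.021, -1.0, 0.002], [0.002, -0.002, -1.0]]
ft_force: [-0.0, -0.1, -0.0]
opening: 0.0203
grasp_force: 58.8
t: 28.6
tool_pos: [0.452, -0.0197, 0.1763]
eef_rot: [[0.999, -0.033, 0.001], [-0.033, -0.999, -0.001], [0.001, 0.001, -1.0]]
ft_force: [0.4, 0.2, -0.1]
opening: 0.0199
grasp_force: 58.9
28.65 [ 0.452  -0.0198  0.1761]
280.9985685131225 190.6910499323526
```

View pics/w10o.png

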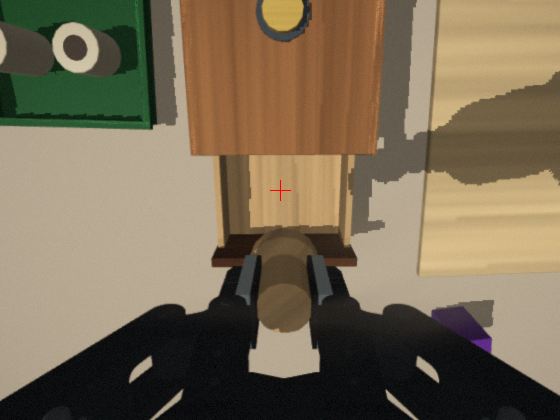

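The drawer is straight below, and its floor centre marker at (281,190) lies mid-opening. The stamp is held upright. Lowering gently.

```bash
python3 -m inch '[0,-0.1,5,0,0,0,255,0,-0.1,9.5,0,0,0,255,0,-0.1,12.5,0,0,0,255,0,-0.1,13.7,0,0,0,255,0,-0.1,14,0,0,0,255,0,-0.1,14,0,0,0,255]'
python3 -m inch '[0,0,0.2,0,0,0,255,0,0,0.3,0,0,0,255,0,0,0.4,0,0,0,255,0,0,0.4,0,0,0,255]'
```

```text
t: 29.3
tool_pos: [0.4526, -0.0176, 0.0364]
eef_rot: [[0.999, -0.032, 0.001], [-0.032, -0.999, -0.0], [0.001, 0.0, -1.0]]
ft_force: [0.6, -0.1, -0.7]
opening: 0.0199
grasp_force: 58.8
t: 29.7
tool_pos: [0.452, -0.0172, 0.0322]
eef_rot: [[1.0, -0.031, 0.001], [-0.031, -1.0, -0.0], [0.001, 0.0, -1.0]]
ft_force: [-0.3, -0.7, -0.4]
opening: 0.02
grasp_force: 58.8
```

```bash
python3 -m inch '[0,0,0.1,0,0,0,255,0,0,0.2,0,0,0,255,0,0,0.2,0,0,0,255]'
python3 -m inch '[0,0,0.1,0,0,0,255,0,0,0.2,0,0,0,255,0,0,0.2,0,0,0,255]'
```

```text
t: 30.0
tool_pos: [0.4517, -0.0172, 0.0297]
eef_rot: [[1.0, -0.031, -0.0], [-0.031, -1.0, -0.0], [-0.0, 0.0, -1.0]]
ft_force: [-0.2, 0.1, -0.7]
opening: 0.02
grasp_force: 58.8
t: 30.3
tool_pos: [0.4524, -0.0171, 0.0282]
eef_rot: [[1.0, -0.031, 0.001], [-0.031, -1.0, -0.0], [0.001, 0.0, -1.0]]
ft_force: [-0.7, -0.0, 6.6]
opening: 0.0202
grasp_force: 60.0
```

Contact at 6.6 N: the stamp stands on the drawer floor. Release and rise.

```bash
python3 -m inch '[0,0,-0.1,0,0,0,130,0,0,-0.1,0,0,0,130,0,0,-0.1,0,0,0,130,0,0,-0.1,0,0,0,130,0,0,-3,0,0,0,130,0,0,-7,0,0,0,130,0,0,-12,0,0,0,130,0,0,-17,0,0,0,130,0,0,-20,0,0,0,130,0,0,-20,0,0,0,130]'
python3 -m inch '[0,15,0,0,0,0,130,0,15,0,0,0,0,130,0,15,0,0,0,0,130,0,15,0,0,0,0,130,0,15,0,0,0,0,130,0,15,0,0,0,0,130]'
python3 - <<'E'
from h import *
a=snap("scene","s11.png")[170:330,100:470]; b=snap("top","t11.png")[120:290,100:460]
f=lambda x:cv2.resize(x,(800,int(x.shape[0]*800/x.shape[1])),interpolation=cv2.INTER_CUBIC)
o=np.vstack([f(a),f(b)]); h=o.shape[0]; o=cv2.resize(o,(int(800*600/h),600)) if h>600 else o
cv2.imwrite("pics/fin.png",np.ascontiguousarray(o[:,:,::-1]))
E
```

```text
t: 31.3
tool_pos: [0.4546, -0.017, 0.2322]
eef_rot: [[0.999, -0.032, 0.009], [-0.032, -1.0, -0.0], [0.009, 0.0, -1.0]]
ft_force: [1.2, -0.5, -0.5]
opening: 0.0416
grasp_force: 0.0
t: 31.9
tool_pos: [0.4468, -0.1658, 0.227]
eef_rot: [[1.0, -0.03, -0.001], [-0.03, -1.0, 0.001], [-0.001, -0.001, -1.0]]
ft_force: [0.3, -0.2, -0.4]
opening: 0.0418
grasp_force: 0.0
```

View pics/fin.png

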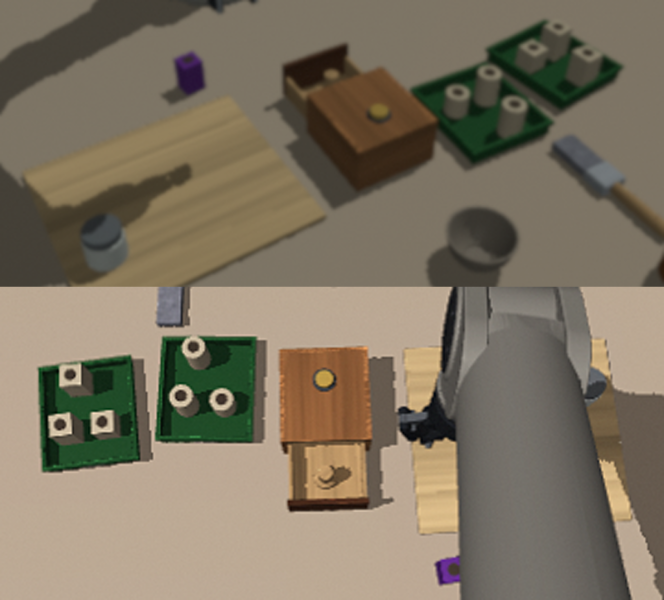

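The final view shows three square props upright in the left crate and three round ones in the right. The drawer is open with the stamp standing in it at (325,475), the jar is on the board at (103,243), and the purple one is untouched. Handing in.

```bash
python3 -c "
from station import *
print(finish_job())"
```

```text
the job is handed in; nothing more can be done
None
```

I handed the job in at about 32 s: all four props stand upright in the crates matching their shape, the drawer is open with the stamp upright in it, and the jar and the purple look-alike were left alone.

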